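Set and lock the length stop of the bench slicer

TASK

Set the bench slicer for its thinnest slices: with a fingertip, push the length stop fully home towards the knife, and then run the loose wing nut down clockwise by repeated fingertip strokes, one wing at a time, until it comes up tight and will turn no further. Only push with the fingers: do not pinch or grip the stop or the nut, and leave everything else on the counter where it is.

Things in the scene. Friction and masses are not known exactly. Their poses are not given: they have to be found in the camera images.
- stud (a point): Axis of the slicer's upright 12 mm threaded stud, at the height of the tight wing nut's underside: 61 mm above the counter, 7 mm above the slicer's flat steel bed. The stud's top is 45 mm above this point. Slicer axes: z up, y along the bed towards the knife, x across it. The bed is open and level from x = -100 to +35 mm and y = -173 to +90 mm. The slicer is fixed to the counter.
- fence (a point): Middle of the top edge, bed side, of the slicer's steel fence (4 mm thick, 35 mm high above the bed), which runs along the whole bed at x = +35 mm from the stud: a fingertip can not pass between nut and fence, so strokes are made on the open -x side. Axes as the slicer's.
- knife (a point): Middle of the top of the knife, latched down across the end of the bed at y = +93 mm from the stud, 50 mm above the stud point. It runs along x; its black grip points to -x and reaches x = -233 mm.
- stop (a joint): Place of the length stop, m: 0 = fully home (towards the knife, thinnest slices), positive = drawn back, up to 0.042. It is a steel piece sliding on a flat slotted foot (40 x 157 mm, 4 mm thick, the stud stands in the slot), with an upright plate 90 mm wide, 50 mm high at the knife end and a push tab at the other. About 2.5 N of friction; stays where left; hard stop at home.
- push_tab (a point): Centre of the rear face of the stop's bent-up push tab: the face to push, towards slicer +y. The tab is 40 mm wide (x), 4 mm thick; its top is 13 mm above this point, the bed 13 mm below. It moves with the stop: when home it is 72 mm behind the stud (y = -72 mm, x = 0). Axes as the slicer's.
- nut (a joint): Turn of the wing nut, rad: 0 = run down and tight (hard stop), negative = backed off (-6.28 = one turn); grows clockwise seen from above. 1.75 mm a turn, so it starts up to 4 mm above its seat. Turns loosely (0.03 N m), stays where left. At 0 wing_a points to slicer +x, wing_b to -x; wing_a's angle, counter-clockwise from slicer +x, is minus this value.
- wing_a: One of the nut's two wings: an upright round steel ear, 23 mm across, 5 mm thick. Origin at its middle, 20.5 mm from the stud axis and 21.5 mm above the nut's underside; x along the wing, outward; y across the flat faces. The wings span 64 mm tip to tip; ears reach from 10 to 33 mm above the nut's underside; the hub between them is 25 mm wide at the foot, 16 mm high.
- wing_b: The other wing, the same, on the opposite side of the stud (its x points inward, to the stud).
- teacup: White ceramic teacup without handle, 76 mm wide, 62 mm high, in front of the slicer; origin at the centre of its underside. To be left alone.
- blue_bowl: Blue plastic bowl, 130 mm wide, 55 mm high, behind the slicer's fence; origin at the centre of its underside. To be left alone.
- lunch_box: Stainless lunch box with a clip-down lid, 125 x 175 x 60 mm, to the right; origin at the centre of its underside. To be left alone.
- wooden_lid: Round wooden lid, 190 mm wide, 32 mm high over its bar handle, to the right; origin at the centre of its underside. To be left alone.
- skimmer: Steel mesh skimmer, 130 mm head and a long wooden-ended handle to its -x (310 mm), lying flat to the left; origin at the centre of the head's underside. To be left alone.
- jar: Lidded jar, 68 mm wide, 100 mm high, far to the left; origin at the centre of its underside. To be left alone.

How it is judged:
By the outcome, as a careful person would: the job done as asked, in the order asked, and still so for the second after the job is handed in, with the robot touching nothing.
It also fails if it takes over 70 s, if anything falls off the work surface, if the arm or the gripper's body presses on something with over 40 N, if the wrist force passes 120 N, or if a joint passes its speed limit or range.

ROBOT

A 7-joint arm with a two-finger parallel gripper is mounted at the origin on the work surface. World frame = base frame: x ahead of the robot, y to its left, z up, the work surface at z = 0. Lengths are in mm, angles in rad, forces in N, time in s.
With the tool pointing down it reaches from about 425 to 875 mm from the base axis. Payload 4.7 kg.
Tool frame: the origin (TCP) lies on the front face of the gripper's body, between the roots of the fingers; the fingertips stand 70 mm ahead of it and the grasp point (between the pads) lies 51 mm ahead of it (robot.tcp_to_tips is the distance from the TCP to the fingertips, in mm); z points along the fingers, x is the direction in which the jaws open and shut, and the axes are right-handed (so a half turn about z gives the same grasp; the last joint's range is limited). The gripper opens to 87 mm and grips with 3 to 60 N. Pads are 19 mm wide; open, the fingers measure 117 mm over their backs; the gripper's body (75 mm by 190 mm) begins 51 mm behind the grasp point.
Start: joints at [-1.203, 0.321, -0.07, 1.45, 0.023, 1.371, -0.057], TCP at [225.225, 609.747, 292.287] pointing down, gripper open.
Joint ranges: [-2.86, 2.86], [-0.3, 2.09], [-1.38, 1.24], [0.06, 2.45], [-1.56, 4.7], [0.09, 2.05], [-2.69, 2.69]. Speed limits (rad/s): [2.57, 2.57, 3.14, 3.14, 3.14, 3.14, 3.14].

INTERFACE

Orientations are given as a 3x3 rotation matrix whose columns are the frame's x, y, z axes.
In Python, from cell import robot, imaging, ticket gives the robot as it stands. The module is installed in compiled form; this text tells all that it offers.
- The arm moves only by the tool play_rows, never from a script. Its argument "deltas" is a list of rows, each an object with "jaw": the closure, from -1 (fully open) to 1 (shut); "offset": the shift along the tool's x, y, z in mm, a list of three; "spin": the turn about the tool's z in rad. A call has 1 to 12 rows; each row is the pose to reach, as a shift and turn from the pose commanded when the call began, along the tool's axes at that moment; what a row does not reach only later rows make up. A row lasts 1/12 s, in which the tool goes at most 41.7 mm and 7.16 degrees, less where a joint would pass 70% of its speed; a pose out of reach is approached as far as the arm can. A call with a gripper value outside its range is refused whole. The fingers move at their own pace and stop on an object; "newtons" is the grip in N (left out, the last holds). Time passes only in rows, so rows that repeat a pose let the fingers close. It gives the time, the measured TCP pose, the force and the opening at its end, in the units of the state.
- robot.sense(): the state, without advancing time (a new reading comes with each control period).
- imaging.snapshot(name): name is "scene" or "top" or "wrist"; returns the picture (420x560x3 uint8, red, green, blue); there is no depth.
- imaging.camera_model(name): a dict with "K" (3x3 intrinsics, pixels), "k1" (the pictures are not rectified: a ray, as slopes to the right and down, at radius r is drawn at 1 + k1 r^2 times it, then the intrinsics apply), "rvec" (rotation vector, rad) and "tvec" (3), from world to camera coordinates, as OpenCV has them. Camera axes: x right, y down, z forward; pixel columns grow to the right and rows downward; lengths in mm; the calibration is good to about 2 mm. A picture is of the moment at which its call begins: read the wrist's pose just before it. camera_model takes no time and is no camera call; for the wrist camera it gives the pose at the moment of the call.
- ticket.hand_in(): hands the job in, once; it reports no verdict.
The state is a dict: "time_s": time; "joint_pos": joint angles; "joint_vel": joint speeds; "joint_torque": joint torques, N m; "position": TCP position; "ee_rot": TCP orientation; "contact_force": force on the tool from outside, world axes, zero at the start; "ft_torque": the same for the moment, N m; "grip_width": opening from 0.0 (shut) to 1.0 (fully open).
Only numpy, scipy, OpenCV 4.12 (cv2) and the standard library are available. Lean on these libraries where they do the work, as an engineer would, in place of code of your own. Each camera call takes 0.05 s, during which the arm holds its last target. There are 200 camera calls.

## Working session

There is one attempt and no reset: what is moved stays moved. The work goes in short steps, Python scripts to look and compute and a tool call to move; the robot and the scene stay as the last step left them, time stands still between calls to the robot, and variables do not carry over. Pictures are saved under pics/ and viewed, on a budget of 10 in all, crops included, one or two more only if the job needs it, and the job is handed in when it is done.

Besides the shell and the picture viewer there is one more tool, called after "Request:" in YAML: its name, and indented under it one key for each argument. play_rows: Moves the arm, as the interface text tells. Its arguments: {"type":"object","properties":{"deltas":{"type":"array"},"newtons":{"type":"number"}},"required":["deltas"]}

```bash
mkdir -p pics; python3 - <<'E'
from cell import robot, imaging, ticket
import cv2
s=robot.sense();print({k:s[k] for k in s if k not in('joint_vel','joint_torque')},robot.tcp_to_tips)
for n in("scene","top"):
    cv2.imwrite(f"pics/{n}0.png",imaging.snapshot(n)[:,:,::-1]);print(imaging.camera_model(n))
E
```

```text
{'time_s': 0.0, 'joint_pos': array([-1.20294948,  0.32181503, -0.07008958,  1.45169531,  0.02262228,
        1.37081858, -0.05691636]), 'position': array([225.06320504, 609.32727049, 291.15642835]), 'ee_rot': array([[ 3.46392298e-01,  9.38089581e-01, -5.60170759e-04],
       [ 9.38087731e-01, -3.46392730e-01, -1.86693425e-03],
       [-1.94539065e-03,  1.21202328e-04, -9.99998100e-01]]), 'contact_force': array([ 0.41572829, -0.37812747, -0.68640622]), 'ft_torque': array([ 0.01816977,  0.01261349, -0.01995571]), 'grip_width': 0.9977234246765018} 69.7
{'K': array([[407.58836792,   0.        , 278.35250367],
       [  0.        , 407.58836792, 211.21056238],
       [  0.        ,   0.        ,   1.        ]]), 'k1': -0.12007239138401539, 'rvec': array([ 1.63646599,  1.54515664, -0.89906658]), 'tvec': array([ -36.14557759, -196.08669862, 1553.73851513])}
{'K': array([[399.61857187,   0.        , 274.62271237],
       [  0.        , 399.61857187, 211.08467225],
       [  0.        ,   0.        ,   1.        ]]), 'k1': -0.011494899422063214, 'rvec': array([ 2.17364772, -2.22395542,  0.0565997 ]), 'tvec': array([   2.51578878,  563.99445988, 1219.74383901])}
```

View pics/top0.png

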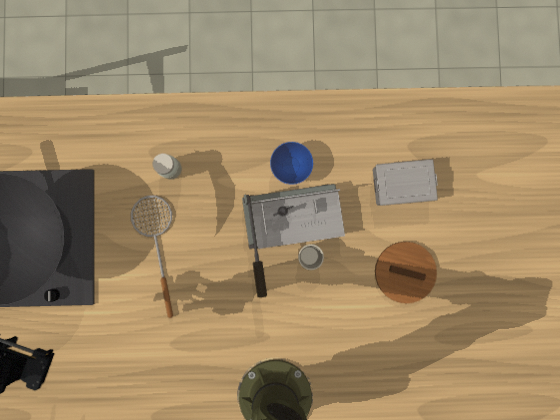

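View pics/scene0.png

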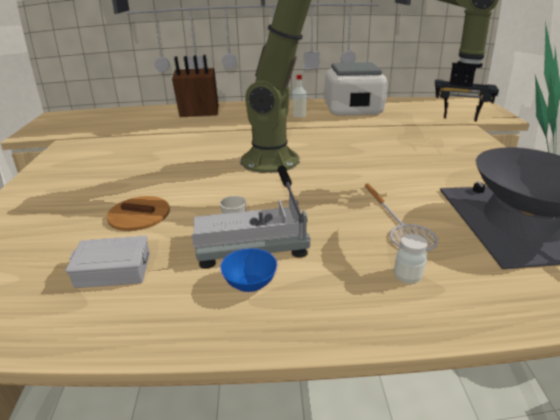

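```bash
cat > h.py <<'E'
import numpy as np, cv2
from cell import robot, imaging, ticket
def px2w(m,u,v,z):
    K,k=m["K"],np.array([m["k1"],0,0,0.]) 
    p=cv2.undistortPoints(np.array([[[u,v]]],float),K,k)[0,0]
    R=cv2.Rodrigues(m["rvec"])[0]; t=np.ravel(m["tvec"])
    c=-R.T@t; d=R.T@np.array([p[0],p[1],1]); return c+d*(z-c[2])/d[2]
def w2px(m,P): return cv2.projectPoints(np.array(P,float).reshape(-1,3),m["rvec"],m["tvec"],m["K"],np.array([m["k1"],0,0,0.]))[0][:,0]
E
python3 -c "
import cv2
i=cv2.imread('pics/top0.png')[180:260,240:350]
cv2.imwrite('pics/top0c.png',cv2.resize(i,None,fx=7,fy=7,interpolation=cv2.INTER_CUBIC))"
```

```text
(no output)
```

View pics/top0c.png

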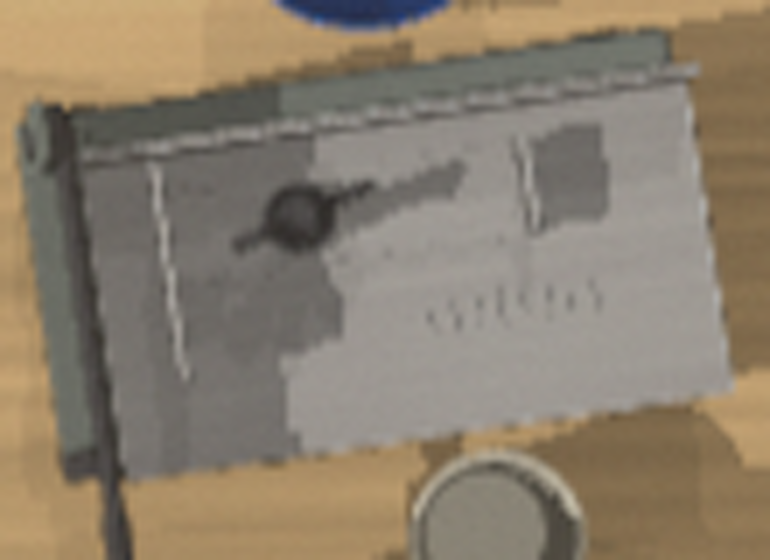

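```bash
python3 - <<'E'
from h import *
m=imaging.camera_model("top")
g=lambda u,v,z:px2w(m,240+(u+.5)/7-.5,180+(v+.5)/7-.5,z)
f1,f2=g(85,155,89),g(700,70,89); print("fence",f1,f2)
d=f1-f2; th=np.arctan2(d[1],d[0]); print("slicer y heading",th, th-np.pi/2)
b1,b2=g(128,478,54),g(733,388,54); print("bed edge",b1,b2,np.arctan2(*(b1-b2)[[1,0]]))
y=np.array([np.cos(th),np.sin(th)]);x=np.array([y[1],-y[0]])
for z in(85,95,106):
    s=g(300,215,z)[:2];print("stud",z,s,"fence x",(f1[:2]-s)@x,"bed x",(b1[:2]-s)@x,"bed y",(b1[:2]-s)@y,(b2[:2]-s)@y)
s=g(300,215,95)[:2]
for n,u,v,z in(("tabtop",517,138,80),("tabbot",540,232,80),("wt1",240,243,87),("wt2",370,187,87),("plate",155,165,104),("plate2",187,378,104),("cup",500,535,62)):
    p=g(u,v,z)[:2]; print(n,p,(p-s)@x,(p-s)@y)
w=g(370,187,87)-g(240,243,87); print("wing ang in slicer",np.degrees(np.arctan2(w@np.r_[y,0],w@np.r_[x,0])))
# fence constrained
print(m['tvec'], -cv2.Rodrigues(m["rvec"])[0].T@m["tvec"])
E
```

```text
fence [589.00272986  55.715422    89.        ] [ 618.57767648 -200.25986783   89.        ]
slicer y heading 1.6858245825634819 0.11502825576858533
bed edge [453.73684558  42.09751802  54.        ] [ 485.93158915 -216.04369846   54.        ] 1.694873220403152
stud 85 [562.29024869 -32.83288631] fence x 36.699063465311426 bed x -99.23591348145578 bed y 86.89442038967479 -173.23602450592935
stud 95 [561.79607142 -32.59536722] fence x 37.1627137882972 bed x -98.77226315847003 bed y 86.60175186445471 -173.52869303114943
stud 106 [561.25247643 -32.33409623] fence x 37.672729143581606 bed x -98.2622478031856 bed y 86.27981648671263 -173.8506284088915
tabtop [ 592.67455725 -124.37618232] 20.140305849868025 -94.71835612448079
tabbot [ 553.15609461 -132.88759368] -20.09389585302297 -98.6377982182403
wt1 [551.14384178  -7.64844689] -7.718558095584397 26.004666723660957
wt2 [573.15687202 -62.09889662] 7.8994627884220705 -30.612489680918593
plate [583.16432338  26.39900016] 27.998104967861913 56.15196962910064
plate2 [495.93541735  15.22966191] -59.93631056701114 55.06812001646803
cup [ 426.50893269 -114.43484443] -143.7862054592149 -65.77109589597214
wing ang in slicer -74.57831361407099
[   2.51578878  563.99445988 1219.74383901] [ 504.94891956   -5.27261421 1245.33927143]
```

Request:
play_rows:
  deltas:
    - {"jaw": 1, "offset": [-25, 25, 0], "spin": -0.1}
    - {"jaw": 1, "offset": [-50, 50, 0], "spin": -0.2}
    - {"jaw": 1, "offset": [-75, 75, 0], "spin": -0.3}
    - {"jaw": 1, "offset": [-100, 100, 0], "spin": -0.4}
    - {"jaw": 1, "offset": [-125, 125, 0], "spin": -0.472}
    - {"jaw": 1, "offset": [-150, 150, 0], "spin": -0.472}
    - {"jaw": 1, "offset": [-175, 175, 0], "spin": -0.472}
    - {"jaw": 1, "offset": [-200, 200, 0], "spin": -0.472}
    - {"jaw": 1, "offset": [-225, 225, 0], "spin": -0.472}
    - {"jaw": 1, "offset": [-250, 250, 0], "spin": -0.472}
    - {"jaw": 1, "offset": [-275, 275, 0], "spin": -0.472}
    - {"jaw": 1, "offset": [-300, 300, 0], "spin": -0.472}
  newtons: 10

```text
time_s: 1.1
position: [402.9, 222.5, 292.0]
ee_rot: [[-0.118, 0.993, -0.0], [0.993, 0.118, 0.0], [0.0, -0.0, -1.0]]
contact_force: [1.1, 0.9, 0.3]
grip_width: 0.172
```

Request:
play_rows:
  deltas:
    - {"jaw": 1, "offset": [-34, 11, 0], "spin": 0}
    - {"jaw": 1, "offset": [-68, 22, 0], "spin": 0}
    - {"jaw": 1, "offset": [-102, 33, 0], "spin": 0}
    - {"jaw": 1, "offset": [-136, 44, 0], "spin": 0}
    - {"jaw": 1, "offset": [-170, 55, 0], "spin": 0}
    - {"jaw": 1, "offset": [-204, 66, 0], "spin": 0}
    - {"jaw": 1, "offset": [-240, 77, 0], "spin": 0}
    - {"jaw": 1, "offset": [-275, 88, 0], "spin": 0}
    - {"jaw": 1, "offset": [-310, 99, 0], "spin": 0}
    - {"jaw": 1, "offset": [-345, 110, 0], "spin": 0}
    - {"jaw": 1, "offset": [-380, 120, 0], "spin": 0}
    - {"jaw": 1, "offset": [-409, 128.5, 0], "spin": 0}

```text
time_s: 2.1
position: [578.8, -169.2, 291.9]
ee_rot: [[-0.117, 0.993, -0.0], [0.993, 0.117, -0.001], [-0.001, -0.0, -1.0]]
contact_force: [0.8, 0.4, 0.3]
grip_width: 0.009
```

Request:
play_rows:
  deltas:
    - {"jaw": 1, "offset": [0, 0, 35], "spin": 0}
    - {"jaw": 1, "offset": [0, 0, 70], "spin": 0}
    - {"jaw": 1, "offset": [0, 0, 92], "spin": 0}
    - {"jaw": 1, "offset": [0, 0, 92], "spin": 0}
    - {"jaw": 1, "offset": [0, 0, 92], "spin": 0}

```text
time_s: 2.52
position: [577.8, -166.3, 199.2]
ee_rot: [[-0.118, 0.993, -0.003], [0.993, 0.118, 0.0], [0.001, -0.003, -1.0]]
contact_force: [0.2, -0.1, 0.8]
grip_width: 0.005
```

```bash
python3 - <<'E'
from h import *
print(robot.sense()["position"]);m=imaging.camera_model("wrist")
i=imaging.snapshot("wrist")[:,:,::-1];cv2.imwrite("pics/w1.png",i)
print(m)
E
```

```text
[ 577.81880583 -166.33492252  199.22648631]
{'K': array([[317.93066758,   0.        , 280.53821452],
       [  0.        , 317.93066758, 208.15501573],
       [  0.        ,   0.        ,   1.        ]]), 'k1': -0.07378120167955908, 'rvec': array([-1.96953744, -2.21845176, -0.27421349]), 'tvec': array([ 232.90251534, -543.69046841,  164.58949321])}
```

View pics/w1.png

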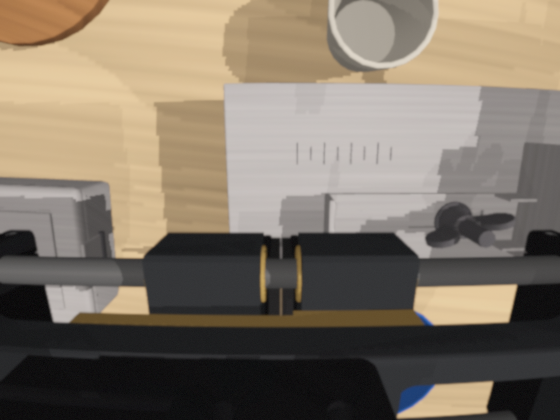

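```bash
python3 - <<'E'
from h import *
m=imaging.camera_model("wrist")
R=cv2.Rodrigues(m["rvec"])[0]; print("cam",-R.T@m["tvec"],R[2])
s=robot.sense();p=s["position"];E=s["ee_rot"]
for q in([15,9.5,70],[-15,-9.5,70],[15,-9.5,70],[-15,-9.5,0],[37,-9.5,0],[37,-9.5,30]):
    print(q,w2px(m,p+E@np.array(q))[0])
a=.118;X=np.array([np.cos(a),np.sin(a),0]);Y=np.array([-np.sin(a),np.cos(a),0]);S=np.array([562.3,-32.5,61])
for n,x,y,z in(("studtop",0,0,45),("studmid",0,0,25),("bedcorner",-100,-173,-7),("tabtopcorner",-20,-97,19),("fence",35,-173,28)):
    print(n,w2px(m,S+x*X+y*Y+[0,0,z])[0])
for n,u,v,z in(("bedcorner",225,85,54),("tab",329,195,80),("studtop",487,238,106)):
    d=px2w(m,u,v,z)-S; print(n,d@X,d@Y)
E
python3 -c "
import cv2
i=cv2.imread('pics/w1.png')[170:270,300:560]
cv2.imwrite('pics/w1c.png',cv2.resize(i,None,fx=3,fy=3,interpolation=cv2.INTER_CUBIC))"
```

```text
cam [ 512.34058994 -173.96242306  293.25188618] [ 0.24467919  0.02884199 -0.96917503]
[15, 9.5, 70] [306.37683396 269.69253001]
[-15, -9.5, 70] [251.56747109 237.3452528 ]
[15, -9.5, 70] [307.15777901 237.37786271]
[-15, -9.5, 0] [232.95637551 308.47570224]
[37, -9.5, 0] [390.36077588 307.80311034]
[37, -9.5, 30] [367.00189775 269.06694092]
studtop [489.39055527 236.42959622]
studmid [471.97765102 227.06343778]
bedcorner [226.90262381  79.68389463]
tabtopcorner [335.28961904 197.00961054]
fence [226.05536616 275.9270276 ]
bedcorner -96.36672994626525 -174.477833080536
tab -21.40210983601126 -101.39268708689055
studtop 1.056381659937104 -1.469380524392791
```

View pics/w1c.png

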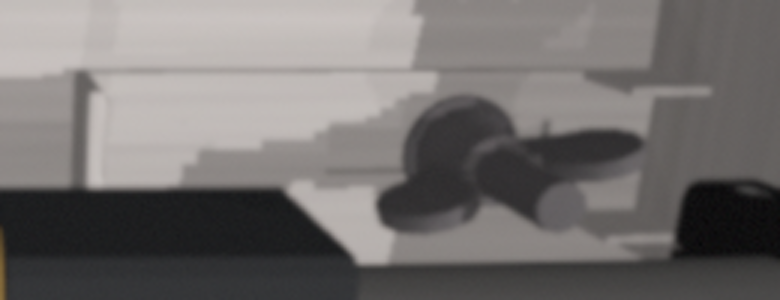

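Request:
play_rows:
  deltas:
    - {"jaw": 1, "offset": [0, 0, 30], "spin": 0}
    - {"jaw": 1, "offset": [0, 0, 55], "spin": 0}
    - {"jaw": 1, "offset": [0, 0, 65], "spin": 0}
    - {"jaw": 1, "offset": [0, 0, 65], "spin": 0}
    - {"jaw": 1, "offset": [5, 0, 65], "spin": 0}
    - {"jaw": 1, "offset": [10, 0, 65], "spin": 0}
    - {"jaw": 1, "offset": [14, 0, 65], "spin": 0}
    - {"jaw": 1, "offset": [18, 0, 65], "spin": 0}
    - {"jaw": 1, "offset": [22, 0, 65], "spin": 0}
    - {"jaw": 1, "offset": [26, 0, 65], "spin": 0}
    - {"jaw": 1, "offset": [30, 0, 65], "spin": 0}
    - {"jaw": 1, "offset": [30, 0, 65], "spin": 0}

```text
time_s: 3.57
position: [575.4, -136.6, 135.8]
ee_rot: [[-0.118, 0.993, 0.001], [0.993, 0.118, -0.0], [-0.001, 0.001, -1.0]]
contact_force: [1.8, -0.1, 1.8]
grip_width: 0.009
```

Request:
play_rows:
  deltas:
    - {"jaw": 1, "offset": [3, 0, 0], "spin": 0}
    - {"jaw": 1, "offset": [6, 0, 0], "spin": 0}
    - {"jaw": 1, "offset": [9, 0, 0], "spin": 0}
    - {"jaw": 1, "offset": [12, 0, 0], "spin": 0}

```text
time_s: 3.9
position: [573.8, -125.0, 135.5]
ee_rot: [[-0.118, 0.993, 0.001], [0.993, 0.118, -0.0], [-0.0, 0.001, -1.0]]
contact_force: [0.9, -3.2, 2.3]
grip_width: 0.008
```

```bash
python3 - <<'E'
from h import *
print(robot.sense()["position"],robot.sense()["contact_force"])
t=imaging.snapshot("top")[180:260,240:350,::-1];w=imaging.snapshot("wrist")[100:300,200:560,::-1]
t=cv2.resize(t,(440,320),interpolation=cv2.INTER_CUBIC)
w=cv2.resize(w,(504,280))
c=np.zeros((600,504,3),np.uint8);c[:320,:440]=t;c[320:]=w;cv2.imwrite("pics/c2.png",c)
E
```

```text
[ 573.83647142 -125.01826585  135.52084929] [ 0.89161361 -3.20852297  2.25206344]
```

View pics/c2.png

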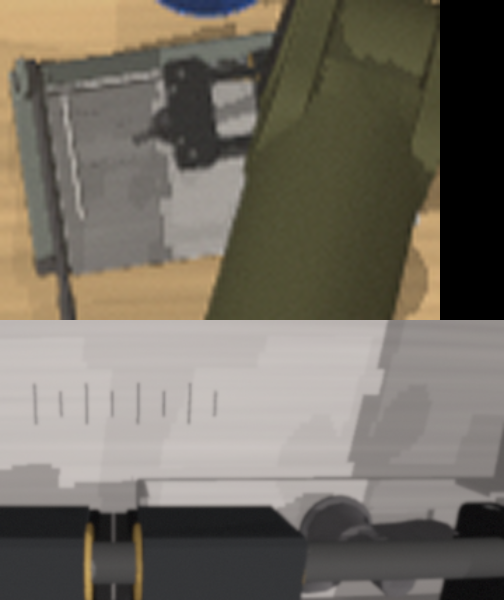

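Request:
play_rows:
  deltas:
    - {"jaw": 1, "offset": [3, 0, 0], "spin": 0}
    - {"jaw": 1, "offset": [6, 0, 0], "spin": 0}
    - {"jaw": 1, "offset": [8, 0, 0], "spin": 0}
    - {"jaw": 1, "offset": [8, 0, 0], "spin": 0}

```text
time_s: 4.33
position: [572.6, -116.1, 135.2]
ee_rot: [[-0.119, 0.993, -0.0], [0.993, 0.119, 0.001], [0.001, -0.0, -1.0]]
contact_force: [0.8, 0.2, 0.7]
grip_width: 0.005
```

Request:
play_rows:
  deltas:
    - {"jaw": 1, "offset": [2, 0, 0], "spin": 0}
    - {"jaw": 1, "offset": [4, 0, 0], "spin": 0}
    - {"jaw": 1, "offset": [4, 0, 0], "spin": 0}

```text
time_s: 4.58
position: [572.3, -115.2, 135.2]
ee_rot: [[-0.117, 0.993, 0.001], [0.993, 0.117, -0.004], [-0.004, 0.001, -1.0]]
contact_force: [2.8, -7.3, -1.0]
grip_width: 0.008
```

Request:
play_rows:
  deltas:
    - {"jaw": 1, "offset": [2, 0, 0], "spin": 0}
    - {"jaw": 1, "offset": [4, 0, 0], "spin": 0}
    - {"jaw": 1, "offset": [4, 0, 0], "spin": 0}

```text
time_s: 4.83
position: [572.2, -114.7, 135.3]
ee_rot: [[-0.115, 0.993, 0.003], [0.993, 0.115, -0.009], [-0.009, 0.002, -1.0]]
contact_force: [5.4, -13.6, -4.0]
grip_width: 0.006
```

Request:
play_rows:
  deltas:
    - {"jaw": 1, "offset": [-8, 0, 0], "spin": 0}
    - {"jaw": 1, "offset": [-20, 0, 0], "spin": 0}
    - {"jaw": 1, "offset": [-20, 0, -25], "spin": 0}
    - {"jaw": 1, "offset": [-20, 0, -50], "spin": 0}
    - {"jaw": 1, "offset": [-20, 0, -50], "spin": 0}
    - {"jaw": 1, "offset": [-20, 0, -50], "spin": 0}

```text
time_s: 5.33
position: [574.6, -128.5, 186.3]
ee_rot: [[-0.118, 0.993, 0.002], [0.993, 0.118, 0.001], [0.001, 0.002, -1.0]]
contact_force: [-0.5, 0.2, -1.2]
grip_width: 0.004
```

```bash
cat >> h.py <<'E'
a=.118;X=np.array([np.cos(a),np.sin(a),0]);Y=np.array([-np.sin(a),np.cos(a),0]);S=np.array([562.6,-32.8,61])
def rel():
    s=robot.sense();d=s["position"]-S;print("t",s["time_s"],"rel x,y %.1f %.1f tipz %.1f"%(d@X,d@Y,s["position"][2]-69.7),"F",s["contact_force"].round(1),"head",np.arctan2(s["ee_rot"][1,0],s["ee_rot"][0,0])-np.pi/2)
E
python3 - <<'E'
from h import *
rel()
w=imaging.snapshot("wrist")[:,:,::-1];cv2.imwrite("pics/w3.png",w)
m=imaging.camera_model("wrist")
print(w2px(m,[S+[0,0,45],S+[0,0,0],S-20*X-72*Y+[0,0,19],S-100*X-173*Y-[0,0,7]]))
E
```

```text
t 5.3333 rel x,y 0.7 -96.5 tipz 116.6 F [-0.5  0.2 -1.2] head 0.11859977121704679
[[442.9701266  247.14929153]
 [412.63972999 224.56975722]
 [317.11310665 203.54609899]
 [164.84607002  78.4416524 ]]
```

View pics/w3.png

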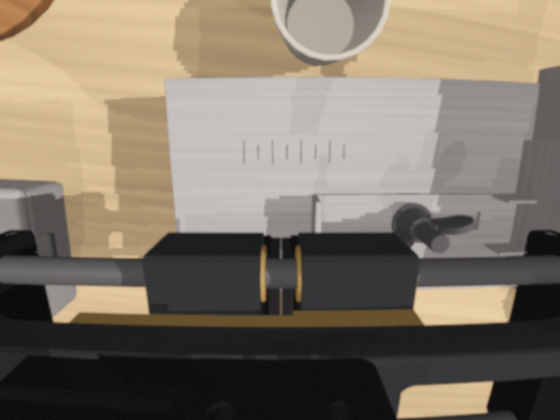

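Request:
play_rows:
  deltas:
    - {"jaw": 1, "offset": [30, -25, 0], "spin": 0}
    - {"jaw": 1, "offset": [60, -34, 0], "spin": 0}
    - {"jaw": 1, "offset": [90, -34, 0], "spin": 0}
    - {"jaw": 1, "offset": [116, -34, 0], "spin": 0}
    - {"jaw": 1, "offset": [116, -34, 0], "spin": 0}
    - {"jaw": 1, "offset": [116, -34, 16], "spin": 0}
    - {"jaw": 1, "offset": [116, -34, 32], "spin": 0}
    - {"jaw": 1, "offset": [116, -34, 32], "spin": 0}

```text
time_s: 6.05
position: [523.7, -17.4, 149.4]
ee_rot: [[-0.119, 0.993, -0.008], [0.993, 0.119, -0.001], [0.0, -0.008, -1.0]]
contact_force: [-0.8, -0.0, -0.1]
grip_width: 0.004
```

```bash
python3 - <<'E'
from h import *
rel()
w=imaging.snapshot("wrist")[:,:,::-1];cv2.imwrite("pics/w4.png",w)
E
```

```text
t 6.05 rel x,y -36.8 19.9 tipz 79.7 F [-0.8 -0.  -0.1] head 0.11897621324183838
```

View pics/w4.png

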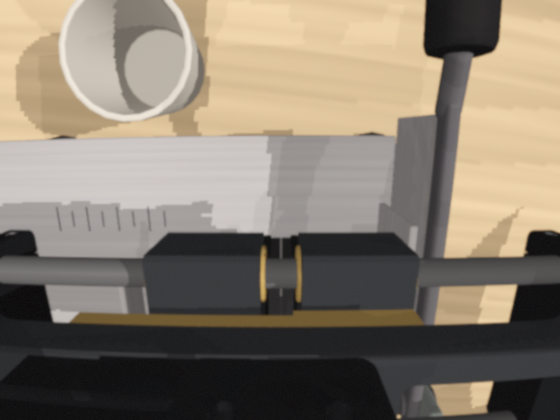

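Request:
play_rows:
  deltas:
    - {"jaw": 1, "offset": [0, 0, 0], "spin": 0}
    - {"jaw": 1, "offset": [0, 6, 0], "spin": 0}
    - {"jaw": 1, "offset": [1, 12, 0], "spin": 0}
    - {"jaw": 1, "offset": [2, 17, 0], "spin": 0}
    - {"jaw": 1, "offset": [3, 21, 0], "spin": 0}
    - {"jaw": 1, "offset": [5, 24, 0], "spin": 0}
    - {"jaw": 1, "offset": [6, 27, 0], "spin": 0}
    - {"jaw": 1, "offset": [7, 31, 0], "spin": 0}
    - {"jaw": 1, "offset": [8, 34, 0], "spin": 0}
    - {"jaw": 1, "offset": [8, 35, 0], "spin": 0}
    - {"jaw": 1, "offset": [8, 35, 0], "spin": 0}

```text
time_s: 7.02
position: [560.9, -5.1, 153.3]
ee_rot: [[-0.118, 0.993, 0.001], [0.993, 0.118, 0.0], [0.0, 0.001, -1.0]]
contact_force: [-0.7, 0.2, -0.8]
grip_width: 0.004
```

```bash
python3 -c "
from h import *
rel()"
```

```text
t 7.0167 rel x,y 1.6 27.7 tipz 83.6 F [-0.7  0.2 -0.8] head 0.11863475601533358
```

Request:
play_rows:
  deltas:
    - {"jaw": 1, "offset": [0, -6, 0], "spin": 0}
    - {"jaw": 1, "offset": [0, -6, -20], "spin": 0}
    - {"jaw": 1, "offset": [0, -6, -32], "spin": 0}
    - {"jaw": 1, "offset": [0, -6, -33], "spin": 0}
    - {"jaw": 1, "offset": [-30, 0, -33], "spin": 0}
    - {"jaw": 1, "offset": [-60, 0, -33], "spin": 0}
    - {"jaw": 1, "offset": [-90, 0, -33], "spin": 0}
    - {"jaw": 1, "offset": [-123, 0, -33], "spin": 0}
    - {"jaw": 1, "offset": [-123, 0, -33], "spin": 0}
    - {"jaw": 1, "offset": [-123, 0, -33], "spin": 0}

```text
time_s: 7.85
position: [574.7, -130.6, 186.3]
ee_rot: [[-0.113, 0.994, 0.001], [0.994, 0.113, -0.001], [-0.001, 0.001, -1.0]]
contact_force: [-0.3, 0.1, 0.5]
grip_width: 0.005
```

```bash
python3 - <<'E'
from h import *
rel()
w=imaging.snapshot("wrist")[170:270,360:500,::-1];cv2.imwrite("pics/w5.png",cv2.resize(w,None,fx=4,fy=4,interpolation=cv2.INTER_CUBIC))
m=imaging.camera_model("wrist")
for f in(50,60,70):
  f=np.radians(f);r=np.cos(f)*X+np.sin(f)*Y
  print((w2px(m,[S+32*r+[0,0,23],S-32*r+[0,0,23],S+[0,0,45]])-[360,170])*4)
E
```

```text
t 7.85 rel x,y 0.5 -98.5 tipz 116.6 F [-0.3  0.1  0.5] head 0.11332413317425605
[[391.0570524  364.444064  ]
 [130.29219116 127.6602469 ]
 [330.96278372 297.83712481]]
[[413.02895697 339.0660767 ]
 [108.12399252 155.62521128]
 [330.96278372 297.83712481]]
[[430.80344442 310.80296673]
 [ 91.05741461 186.24210271]
 [330.96278372 297.83712481]]
```

View pics/w5.png

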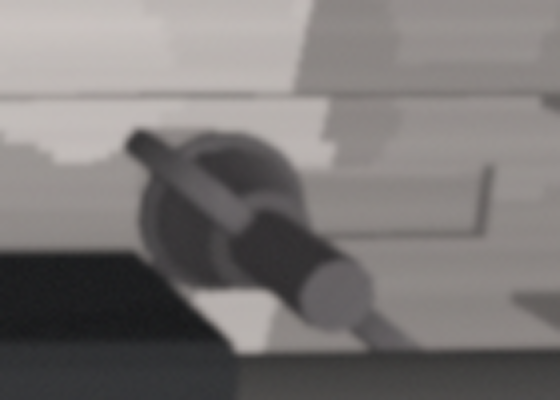

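Request:
play_rows:
  deltas:
    - {"jaw": 1, "offset": [28, 6, 0], "spin": 0}
    - {"jaw": 1, "offset": [55, 6, 0], "spin": 0}
    - {"jaw": 1, "offset": [55, 6, 12], "spin": 0}
    - {"jaw": 1, "offset": [55, 6, 33], "spin": 0}
    - {"jaw": 1, "offset": [55, 6, 33], "spin": 0}
    - {"jaw": 1, "offset": [62, 1, 33], "spin": 0}
    - {"jaw": 1, "offset": [67, -4, 33], "spin": 0}
    - {"jaw": 1, "offset": [70, -12, 33], "spin": 0}
    - {"jaw": 1, "offset": [74, -17, 33], "spin": 0}
    - {"jaw": 1, "offset": [77, -21, 33], "spin": 0}
    - {"jaw": 1, "offset": [81, -24, 33], "spin": 0}
    - {"jaw": 1, "offset": [84, -26, 33], "spin": 0}

```text
time_s: 8.9
position: [539.1, -47.5, 153.8]
ee_rot: [[-0.118, 0.993, 0.001], [0.993, 0.118, -0.0], [-0.0, 0.001, -1.0]]
contact_force: [2.9, -2.4, 0.1]
grip_width: 0.005
```

Request:
play_rows:
  deltas:
    - {"jaw": 1, "offset": [0, 0, 0], "spin": 0}
    - {"jaw": 1, "offset": [0, 0, 0], "spin": 0}

```text
time_s: 9.07
position: [538.9, -47.1, 153.3]
ee_rot: [[-0.118, 0.993, -0.001], [0.993, 0.118, 0.001], [0.001, -0.001, -1.0]]
contact_force: [0.2, -0.8, 0.0]
grip_width: 0.005
```

```bash
python3 -c "
from h import *
rel()"
```

```text
t 9.0667 rel x,y -25.2 -11.4 tipz 83.6 F [ 0.2 -0.8  0. ] head 0.11843766664231992
```

Request:
play_rows:
  deltas:
    - {"jaw": 1, "offset": [8, -3, 0], "spin": 0}
    - {"jaw": 1, "offset": [15, -3, 0], "spin": 0}
    - {"jaw": 1, "offset": [22, -1, 0], "spin": 0}
    - {"jaw": 1, "offset": [29, 4, 0], "spin": 0}
    - {"jaw": 1, "offset": [33, 12, 0], "spin": 0}
    - {"jaw": 1, "offset": [37, 17, 0], "spin": 0}
    - {"jaw": 1, "offset": [39, 25, 0], "spin": 0}
    - {"jaw": 1, "offset": [39, 26, 0], "spin": 0}
    - {"jaw": 1, "offset": [39, 26, 0], "spin": 0}
    - {"jaw": 1, "offset": [39, 20, 0], "spin": 0}
    - {"jaw": 1, "offset": [39, 20, -20], "spin": 0}
    - {"jaw": 1, "offset": [39, 20, -33], "spin": 0}

```text
time_s: 10.07
position: [554.0, -6.9, 186.9]
ee_rot: [[-0.117, 0.993, 0.0], [0.993, 0.117, -0.0], [-0.0, 0.0, -1.0]]
contact_force: [0.4, -0.5, 0.8]
grip_width: 0.009
```

```bash
python3 -c "
from h import *
rel()"
```

```text
t 10.0667 rel x,y -5.5 26.7 tipz 117.2 F [ 0.4 -0.5  0.8] head 0.11723022664337623
```

Request:
play_rows:
  deltas:
    - {"jaw": 1, "offset": [-34, 12, 0], "spin": 0}
    - {"jaw": 1, "offset": [-67, 12, 0], "spin": 0}
    - {"jaw": 1, "offset": [-67, 12, 12], "spin": 0}
    - {"jaw": 1, "offset": [-67, 12, 33], "spin": 0}
    - {"jaw": 1, "offset": [-67, 12, 33], "spin": 0}
    - {"jaw": 1, "offset": [-61, 8, 33], "spin": 0}
    - {"jaw": 1, "offset": [-55, 3, 33], "spin": 0}
    - {"jaw": 1, "offset": [-53, -6, 33], "spin": 0}
    - {"jaw": 1, "offset": [-49, -11, 33], "spin": 0}
    - {"jaw": 1, "offset": [-46, -15, 33], "spin": 0}
    - {"jaw": 1, "offset": [-42, -18, 33], "spin": 0}
    - {"jaw": 1, "offset": [-38, -20, 33], "spin": 0}

```text
time_s: 11.07
position: [539.0, -46.5, 153.8]
ee_rot: [[-0.118, 0.993, 0.002], [0.993, 0.118, -0.0], [-0.001, 0.002, -1.0]]
contact_force: [2.2, -2.7, 0.1]
grip_width: 0.003
```

Request:
play_rows:
  deltas:
    - {"jaw": 1, "offset": [0, 0, 0], "spin": 0}
    - {"jaw": 1, "offset": [0, 0, 0], "spin": 0}

```text
time_s: 11.23
position: [538.8, -45.9, 153.4]
ee_rot: [[-0.119, 0.993, -0.001], [0.993, 0.119, 0.001], [0.001, -0.0, -1.0]]
contact_force: [0.1, -0.3, 0.8]
grip_width: 0.004
```

```bash
python3 -c "
from h import *
rel()"
```

```text
t 11.2333 rel x,y -25.2 -10.2 tipz 83.7 F [ 0.1 -0.3  0.8] head 0.11877949360635531
```

Request:
play_rows:
  deltas:
    - {"jaw": 1, "offset": [7, -3, 0], "spin": 0}
    - {"jaw": 1, "offset": [14, -3, 0], "spin": 0}
    - {"jaw": 1, "offset": [21, -1, 0], "spin": 0}
    - {"jaw": 1, "offset": [28, 4, 0], "spin": 0}
    - {"jaw": 1, "offset": [32, 12, 0], "spin": 0}
    - {"jaw": 1, "offset": [36, 17, 0], "spin": 0}
    - {"jaw": 1, "offset": [38, 25, 0], "spin": 0}
    - {"jaw": 1, "offset": [38, 26, 0], "spin": 0}
    - {"jaw": 1, "offset": [38, 26, 0], "spin": 0}
    - {"jaw": 1, "offset": [38, 20, 0], "spin": 0}
    - {"jaw": 1, "offset": [38, 20, -20], "spin": 0}
    - {"jaw": 1, "offset": [38, 20, -33], "spin": 0}

```text
time_s: 12.23
position: [554.0, -7.0, 186.9]
ee_rot: [[-0.117, 0.993, -0.0], [0.993, 0.117, -0.0], [-0.0, -0.0, -1.0]]
contact_force: [-0.1, 0.3, 0.5]
grip_width: 0.005
```

Request:
play_rows:
  deltas:
    - {"jaw": 1, "offset": [-34, 12, 0], "spin": 0}
    - {"jaw": 1, "offset": [-67, 12, 0], "spin": 0}
    - {"jaw": 1, "offset": [-67, 12, 12], "spin": 0}
    - {"jaw": 1, "offset": [-67, 12, 33], "spin": 0}
    - {"jaw": 1, "offset": [-67, 12, 33], "spin": 0}
    - {"jaw": 1, "offset": [-61, 8, 33], "spin": 0}
    - {"jaw": 1, "offset": [-55, 3, 33], "spin": 0}
    - {"jaw": 1, "offset": [-53, -6, 33], "spin": 0}
    - {"jaw": 1, "offset": [-49, -11, 33], "spin": 0}
    - {"jaw": 1, "offset": [-46, -15, 33], "spin": 0}
    - {"jaw": 1, "offset": [-42, -18, 33], "spin": 0}
    - {"jaw": 1, "offset": [-38, -20, 33], "spin": 0}

```text
time_s: 13.23
position: [539.1, -46.5, 153.9]
ee_rot: [[-0.118, 0.993, 0.002], [0.993, 0.118, -0.0], [-0.001, 0.002, -1.0]]
contact_force: [1.9, -3.4, -0.2]
grip_width: 0.007
```

Request:
play_rows:
  deltas:
    - {"jaw": 1, "offset": [0, 0, 0], "spin": 0}
    - {"jaw": 1, "offset": [0, 0, 0], "spin": 0}

```text
time_s: 13.4
position: [538.8, -45.9, 153.4]
ee_rot: [[-0.118, 0.993, -0.001], [0.993, 0.118, 0.001], [0.001, -0.0, -1.0]]
contact_force: [-0.6, 0.2, 0.8]
grip_width: 0.006
```

```bash
python3 -c "
from h import *
rel()"
```

```text
t 13.4 rel x,y -25.2 -10.2 tipz 83.7 F [-0.6  0.2  0.8] head 0.11876646767196464
```

Request:
play_rows:
  deltas:
    - {"jaw": 1, "offset": [7, -3, 0], "spin": 0}
    - {"jaw": 1, "offset": [14, -3, 0], "spin": 0}
    - {"jaw": 1, "offset": [21, -1, 0], "spin": 0}
    - {"jaw": 1, "offset": [28, 4, 0], "spin": 0}
    - {"jaw": 1, "offset": [32, 12, 0], "spin": 0}
    - {"jaw": 1, "offset": [36, 17, 0], "spin": 0}
    - {"jaw": 1, "offset": [38, 25, 0], "spin": 0}
    - {"jaw": 1, "offset": [38, 26, 0], "spin": 0}
    - {"jaw": 1, "offset": [38, 26, 0], "spin": 0}
    - {"jaw": 1, "offset": [38, 20, 0], "spin": 0}
    - {"jaw": 1, "offset": [38, 20, -20], "spin": 0}
    - {"jaw": 1, "offset": [38, 20, -33], "spin": 0}

```text
time_s: 14.4
position: [554.0, -6.9, 186.9]
ee_rot: [[-0.117, 0.993, 0.0], [0.993, 0.117, -0.0], [-0.0, 0.0, -1.0]]
contact_force: [1.4, 0.1, -0.3]
grip_width: 0.007
```

Request:
play_rows:
  deltas:
    - {"jaw": 1, "offset": [-34, 12, 0], "spin": 0}
    - {"jaw": 1, "offset": [-67, 12, 0], "spin": 0}
    - {"jaw": 1, "offset": [-67, 12, 12], "spin": 0}
    - {"jaw": 1, "offset": [-67, 12, 33], "spin": 0}
    - {"jaw": 1, "offset": [-67, 12, 33], "spin": 0}
    - {"jaw": 1, "offset": [-61, 8, 33], "spin": 0}
    - {"jaw": 1, "offset": [-55, 3, 33], "spin": 0}
    - {"jaw": 1, "offset": [-53, -6, 33], "spin": 0}
    - {"jaw": 1, "offset": [-49, -11, 33], "spin": 0}
    - {"jaw": 1, "offset": [-46, -15, 33], "spin": 0}
    - {"jaw": 1, "offset": [-42, -18, 33], "spin": 0}
    - {"jaw": 1, "offset": [-38, -20, 33], "spin": 0}

```text
time_s: 15.4
position: [540.0, -48.3, 154.1]
ee_rot: [[-0.118, 0.993, 0.005], [0.993, 0.118, -0.004], [-0.004, 0.004, -1.0]]
contact_force: [8.8, -11.1, -5.8]
grip_width: 0.002
```

Request:
play_rows:
  deltas:
    - {"jaw": 1, "offset": [0, 0, 0], "spin": 0}
    - {"jaw": 1, "offset": [0, 0, 0], "spin": 0}

```text
time_s: 15.57
position: [540.2, -48.7, 154.0]
ee_rot: [[-0.117, 0.993, 0.004], [0.993, 0.117, -0.004], [-0.004, 0.004, -1.0]]
contact_force: [4.6, -5.7, -2.3]
grip_width: 0.006
```

```bash
python3 -c "
from h import *
rel()"
```

```text
t 15.5667 rel x,y -24.1 -13.1 tipz 84.3 F [ 4.6 -5.7 -2.3] head 0.11707433162617331
```

Request:
play_rows:
  deltas:
    - {"jaw": 1, "offset": [2, 0, 0], "spin": 0}
    - {"jaw": 1, "offset": [4, 1, 0], "spin": 0}
    - {"jaw": 1, "offset": [5, 1, 0], "spin": 0}
    - {"jaw": 1, "offset": [5, 1, 0], "spin": 0}

```text
time_s: 15.9
position: [540.3, -47.8, 154.1]
ee_rot: [[-0.114, 0.993, 0.003], [0.993, 0.114, -0.009], [-0.009, 0.002, -1.0]]
contact_force: [3.3, -13.3, 0.5]
grip_width: 0.007
```

Request:
play_rows:
  deltas:
    - {"jaw": 1, "offset": [-5, 0, 0], "spin": 0}
    - {"jaw": 1, "offset": [-18, 0, 0], "spin": 0}
    - {"jaw": 1, "offset": [-18, 0, -16], "spin": 0}
    - {"jaw": 1, "offset": [-18, 0, -33], "spin": 0}
    - {"jaw": 1, "offset": [-50, 15, -33], "spin": 0}
    - {"jaw": 1, "offset": [-90, 26, -33], "spin": 0}
    - {"jaw": 1, "offset": [-90, 26, -33], "spin": 0}
    - {"jaw": 1, "offset": [-90, 26, -33], "spin": 0}

```text
time_s: 16.57
position: [575.5, -130.0, 186.1]
ee_rot: [[-0.113, 0.994, -0.001], [0.994, 0.113, -0.001], [-0.001, -0.001, -1.0]]
contact_force: [-1.3, 0.1, 0.5]
grip_width: 0.005
```

```bash
python3 - <<'E'
from h import *
rel()
w=imaging.snapshot("wrist")[150:270,290:500,::-1];cv2.imwrite("pics/w6.png",cv2.resize(w,None,fx=3.5,fy=3.5,interpolation=cv2.INTER_CUBIC))
m=imaging.camera_model("wrist")
for f in(180,):
  f=np.radians(f);r=np.cos(f)*X+np.sin(f)*Y
  print((w2px(m,[S+32*r+[0,0,23],S-32*r+[0,0,23],S+[0,0,45],S-20*X-72*Y+[0,0,19]])-[290,150])*3.5)
E
```

```text
t 16.5667 rel x,y 1.3 -98.1 tipz 116.4 F [-1.3  0.1  0.5] head 0.11356981103787311
[[495.89630977 118.39746438]
 [456.8709252  444.27076075]
 [533.40792726 329.1894598 ]
 [ 93.24426695 178.60125975]]
```

View pics/w6.png

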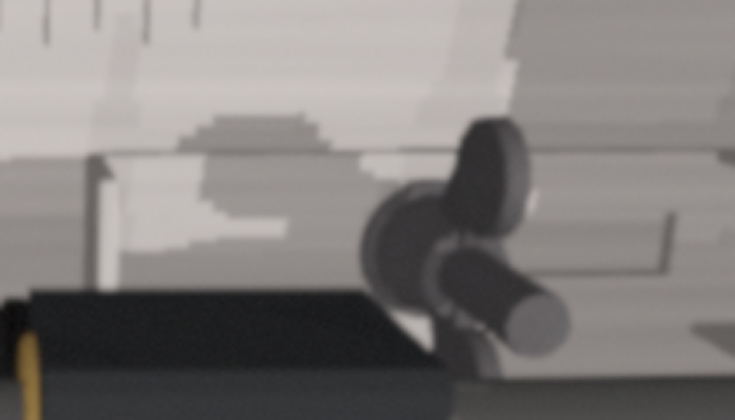

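Request:
play_rows:
  deltas:
    - {"jaw": 1, "offset": [0, 0, -30], "spin": 0}
    - {"jaw": 1, "offset": [0, 0, -60], "spin": 0}
    - {"jaw": 1, "offset": [0, 0, -60], "spin": 0}
    - {"jaw": 1, "offset": [0, 0, -60], "spin": 0}

```text
time_s: 16.95
position: [576.6, -125.8, 248.0]
ee_rot: [[-0.12, 0.993, 0.003], [0.993, 0.12, 0.002], [0.001, 0.003, -1.0]]
contact_force: [-0.7, 0.1, 0.0]
grip_width: 0.005
```

```bash
python3 -c "
from h import *
rel();print(ticket.hand_in())"
```

```text
t 16.95 rel x,y 3.0 -94.0 tipz 178.3 F [-0.7  0.1  0. ] head 0.12071588217630924
the job is handed in; nothing more can be done
None
```

The length stop is fully home and the wing nut is run down tight. I handed the job in at about 17 s, with the gripper raised clear of everything.

- **Stop:** I pushed the tab with the closed fingertips until it met the hard stop. The force rose to about 14 N with almost no further movement. In the last wrist picture the tab sits where it should when home, to about 1 mm.
- **Nut:** I turned it with one short stroke and three full half-turn strokes. On the next stroke it came up against its hard stop and held against about 13 N at the wing. The last picture shows the wings lying along the slicer's x axis, as expected when tight.
- **Checks:** Nothing contradicted the result. Positions measured from the cameras differed from the expected ones by 1–2 mm, and by about 4 mm across the bed for the tab after the push. I took no final overview picture of the other items; no unexpected contact forces showed at any of the readings.

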